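# Hold trunking against fence, bed and flip stop for sawing

### The arm

A 7-joint arm with a two-finger parallel gripper is mounted at the origin on the work surface. World frame = base frame: x ahead of the robot, y to its left, z up, the work surface at z = 0. Lengths are in mm, angles in rad, forces in N, time in s.
With the tool pointing down it reaches from about 400 to 900 mm from the base axis. Payload 5.6 kg.
Tool frame: the origin (TCP) lies at the very end of the fingers, on their centre line; the grasp point (between the pads) lies 19 mm behind it; z points along the fingers, y is the direction in which the jaws open and shut (so a half turn about z gives the same grasp; the last joint's range is limited). The gripper opens to 92 mm and grips with 3 to 60 N. Pads are 20 mm wide; open, the fingers measure 128 mm over their backs; the gripper's body (75 mm by 189 mm) begins 69 mm behind the grasp point.
Start: joints at [-1.306, 0.468, -0.012, 1.603, 0.006, 1.071, -0.056], TCP at [196.967, 619.446, 214.592] pointing down, gripper open.
Joint ranges: [-2.53, 2.53], [-0.31, 2.02], [-1.57, 1.55], [0.28, 2.44], [-1.29, 4.43], [0.15, 1.84], [-2.92, 2.92]. Speed limits (rad/s): [2.57, 2.57, 3.14, 3.14, 3.14, 3.14, 3.14].

### API

Orientations are given as a unit quaternion [w, x, y, z].
In Python, from plant import manip, vision gives the robot as it stands.
- The arm moves only by the shell command python3 -m inch 'ROWS' [FORCE]. ROWS is JSON, a list of rows, each a list of 3 entries, a list of its own where there are three numbers: the opening, from 0 (shut) to 1 (fully open), then the shift along the tool's x, y, z scaled (see below), then the turn, a rotation vector about the tool's x, y, z scaled (see below). A call has 1 to 10 rows; each row shifts and turns the pose as measured when the row begins, along the tool's axes as they then stand; what a row does not reach is not made up. The controller multiplies each number of a shift by 200 mm and each number of a turn by pi/2 rad. A row lasts 1/8 s, in which the tool goes at most 62.5 mm and 10.7 degrees, less where a joint would pass 70% of its speed; a pose out of reach is approached as far as the arm can. A call with a number of a shift or a turn outside -1 to 1 is refused whole. A call with a gripper value outside its range is refused whole. The fingers move at their own pace and stop on an object; FORCE is the grip in N (left out, the last holds). Time passes only in rows, so rows that do not move let the fingers close. It gives the time, the measured TCP pose, the force and the opening at its end, in the units of the state.
- manip.read_state(): the state, without advancing time (a new reading comes with each control period).
- vision.camera(name): name is "scene" or "top" or "wrist"; returns the picture (480x640x3 uint8, blue, green, red); there is no depth.
- vision.camera_model(name): a dict with "vertical_fov" (degrees; the focal length in pixels is half the picture's height over the tangent of half this angle, whatever the lens; pixels are square), "cx", "cy" (the principal point, pixels), "eye" and "rotation" of the camera in the world. Camera axes: x right, y up, looking along -z (the intrinsics and any distortion apply to the point x, -y, -z); pixel columns grow to the right and rows downward; lengths in mm; the calibration is good to about 2 mm. The wrist camera is an equidistant fisheye: a pixel r from the principal point sees the ray r / f radians off the axis. A picture is of the moment at which its call begins: read the wrist's pose just before it. camera_model takes no time and is no camera call; for the wrist camera it gives the pose at the moment of the call.
- manip.close_job(): hands the job in, once; it reports no verdict.
The state is a dict: "clock": time; "joints": joint angles; "qd": joint speeds; "joint_torque": joint torques, N m; "ee_pos": TCP position; "eef_rot": TCP orientation; "wrist_force": force on the tool from outside, world axes, zero at the start; "torque": the same for the moment, N m; "finger_gap": finger opening in mm.
Only numpy, scipy, OpenCV 4.12 (cv2) and the standard library are available. Lean on these libraries where they do the work, as an engineer would, in place of code of your own. Each camera call takes 0.05 s, during which the arm holds its last target. There are 200 camera calls.

### The job

Fold the red flip stop on the cutting board's fence all the way down, without shifting its blue carriage along the fence, then slide the white trunking along the board until its end butts against the stop and its side lies flush along the fence. Holding it between the stop and the saw slot, at least 4 cm clear of the slot, press it firmly with one slanting push into the fence and down on the board at once, and finish while still holding it like that, ready for the saw. Leave the red box, hacksaw, connector and screwdriver where they lie.

Things in the scene. Friction and masses are not known exactly. Their poses are not given: they have to be found in the camera images.
- board: plywood cutting board bolted to the bench, 200 (x) x 480 (y) x 18 mm high. Origin at bench level; own +x points to the fence (away from the robot at yaw 0), +y along the fence to the stop side. Bed top 18 mm above the origin, x -100 to +70 mm (fence face), y -280 to +200 mm. Turned by up to 0.2 rad
- fence: aluminium fence fixed on the board, same origin and axes as the board. Its flat front face (facing -x) lies 70 mm in +x from the origin; it is 22 mm thick, and its top is 63 mm above the bench (45 mm above the bed)
- bed: the board's plywood bed, same origin and axes as the board; its top is 18 mm above the origin
- saw_slot (a point): foot of the 3 mm saw slot in the fence: on the fence's front face at bed height; axes as the board. The slot goes on as a thin black line across the bed; a grey slotted saw guide stands behind it, to 93 mm above the bench
- carriage: blue carriage (44 mm long) clamped on top of the fence; it sets the length, differs along the fence from start to start (60 mm) and must stay where it is (3 mm); more than about 80 N along the fence would slide it. Origin: on the fence top, 13 mm behind the fence's front face, mid-carriage; axes as the board
- flip_stop (a joint): angle of the red flip stop about its hinge, which runs along the fence. 0 = fully down on its rest (in front of the fence, 3 mm over the bed); grows as it folds up, 1.57 = its arm points straight up. Starts at 1.15 to 1.7. The hinge is stiff (0.12 N m) and stays where left; limits 0 and 1.9
- stop_hinge (a point): middle of the flip stop's hinge axis, 26 mm above the fence top; turns with the stop. In its axes the stop is a red plate x -72 to -20, z -66 to +6, y -9 to +9 mm, joined to the hinge by a bar 12 mm high. Down, its top edge is 95 mm above the bench and it reaches 59 mm out from the fence; up, this edge faces away from the robot and can be pushed from behind, over the fence
- stop_face (a point): centre of the stop's face (turned to the saw slot, facing the board's -y) against which the end of the trunking butts; turns with the stop about the board's y
- trunking_mid (a point): centre (half-way up) of the white plastic trunking: open-topped U channel 260 mm long (own y), 50 wide (own x), 40 high, walls and floor 3 mm, ends open, 0.1 to 0.2 kg. Starts skewed on the bed, clear of fence and stop. Butted and flush, this point is 130 mm from the stop's face, 25 from the fence's, 20 above the bed. Can be grasped across its 50 mm; closed fingers fit inside
- trunking: the same trunking, origin at the centre of its underside. It slides easily on the bed (friction about 0.35), but a sideways push high on a wall can tip it up: push low or bear down a little
- red_box: red plastic flush box, 75 x 75 x 45 mm, on the bench past the stop end of the board; leave alone; origin under its centre
- hacksaw: small hacksaw lying flat past the other end of the board, about 260 x 90 x 16 mm, orange handle; leave alone; origin on the bench, mid-frame
- connector: blue and grey industrial plug lying behind the fence, 110 mm long, 52 mm thick; leave alone; origin under its middle
- screwdriver: red-handled screwdriver, 200 mm long, lying behind the fence; leave alone; origin under its middle

How it is judged:
By the outcome, as a careful person would: the job done as asked, in the order asked, and still so for the second after the job is handed in, while the arm keeps its last pose, push and grip.
It also fails if it takes over 72 s, if anything falls off the work surface, if the arm or the gripper's body presses on something with over 40 N, if the wrist force passes 120 N, or if a joint passes its speed limit or range.

## Working session

There is one attempt and no reset: what is moved stays moved. The work goes in short steps, Python scripts to look and compute and a shell command to move; the robot and the scene stay as the last step left them, time stands still between calls to the robot, and variables do not carry over. Pictures are saved under pics/ and viewed, about 8 in all and at most 12, crops included, and the job is handed in when it is done.

```bash
ls; mkdir -p pics
python3 - <<'E'
from plant import manip, vision
import cv2
s=manip.read_state()
for k,v in s.items(): print(k,v)
for n in ("top","scene"):
    m=vision.camera_model(n); print(n,m)
    cv2.imwrite(f"pics/{n}1.png",vision.camera(n))
E
```

```text
pics
clock 0.0
joints [-1.30597438  0.46839711 -0.01161635  1.60361004  0.00602501  1.07137033
 -0.05631749]
qd [-0.00038956 -0.00102879 -0.00127594  0.00066242 -0.00280673 -0.00220192
 -0.00139478]
joint_torque [ 2.72042635e-04 -5.20566165e+01 -1.21687719e-02 -2.43748945e+01
 -5.65722131e-02  1.73317833e-02  1.74349875e-04]
ee_pos [196.83164488 618.88176651 213.63303465]
eef_rot [-6.54601761e-05  1.53332367e-01  9.88174286e-01 -8.72835531e-04]
wrist_force [-0.33316945 -0.52236433  0.52770868]
torque [-0.05290003 -0.00937624 -0.04763123]
finger_gap 91.55802394796657
top {'vertical_fov': 50.122342688137365, 'cx': 317.4805577699569, 'cy': 238.66929129754962, 'eye': array([ 516.06336041,  -15.06296462, 1220.42228105]), 'rotation': array([ 0.71582402,  0.03100754, -0.04908723, -0.69586274])}
scene {'vertical_fov': 54.80109692908676, 'cx': 310.873558575131, 'cy': 241.70437320727916, 'eye': array([1206.76999939, -221.99172135,  762.11179836]), 'rotation': array([0.75684198, 0.29574856, 0.20833518, 0.54435234])}
```

View pics/top1.png

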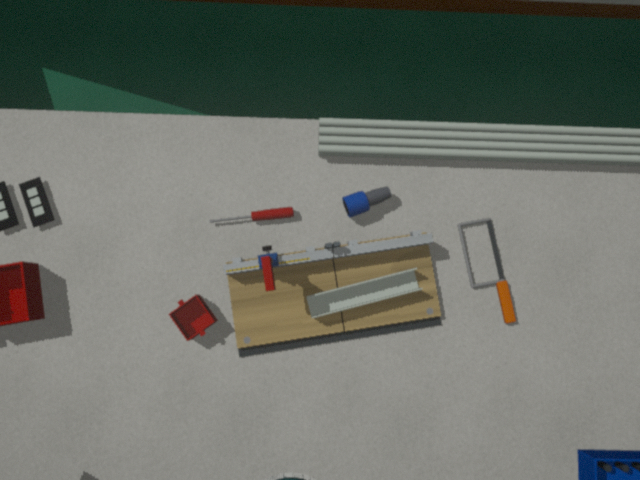

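View pics/scene1.png

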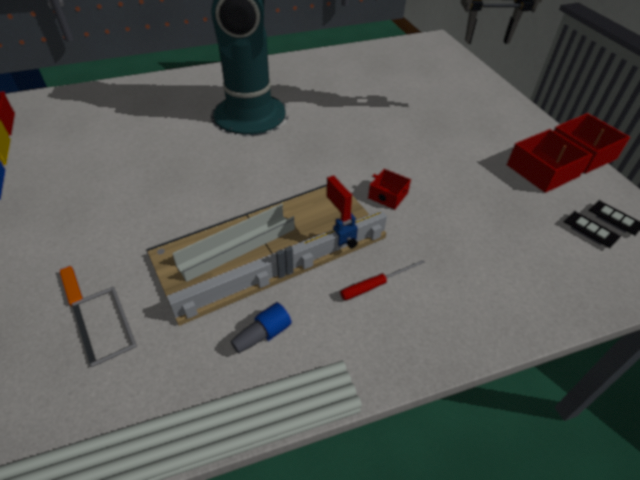

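The top view shows the board at about (227-440, 235-355), with the fence on the upper side, the stop at (268, 270) and the trunking from (308, 305) to (420, 280). In the scene view the stop is up at (340, 200). I'll enlarge both views.

```bash
cat > h.py <<'E'
import numpy as np, cv2
from plant import manip, vision
from scipy.spatial.transform import Rotation as R
def q2R(q): return R.from_quat(np.roll(q,-1)).as_matrix()
def par(m):
    f=240/np.tan(np.radians(m['vertical_fov'])/2); return f,m['cx'],m['cy'],np.array(m['eye']),q2R(m['rotation'])
def proj(m,P):
    f,cx,cy,e,Rm=par(m); c=(np.atleast_2d(P)-e)@Rm
    return np.c_[cx+f*c[:,0]/-c[:,2], cy-f*c[:,1]/-c[:,2]]
def ray(m,px,z):
    f,cx,cy,e,Rm=par(m); px=np.atleast_2d(px).astype(float)
    d=np.c_[(px[:,0]-cx)/f,-(px[:,1]-cy)/f,-np.ones(len(px))]@Rm.T
    return e+d*((z-e[2])/d[:,2])[:,None]
E
python3 - <<'E'
import cv2
a=cv2.imread('pics/top1.png')[225:365,215:455]; b=cv2.imread('pics/scene1.png')[165:330,140:400]
cv2.imwrite('pics/topc.png',cv2.resize(a,(792,462),interpolation=cv2.INTER_CUBIC))
cv2.imwrite('pics/scenec.png',cv2.resize(b,(780,495),interpolation=cv2.INTER_CUBIC))
E
```

```text
(no output)
```

View pics/topc.png

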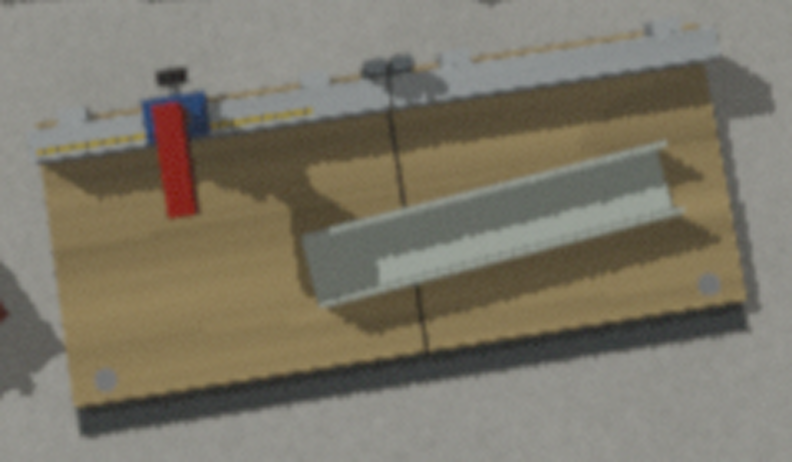

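View pics/scenec.png

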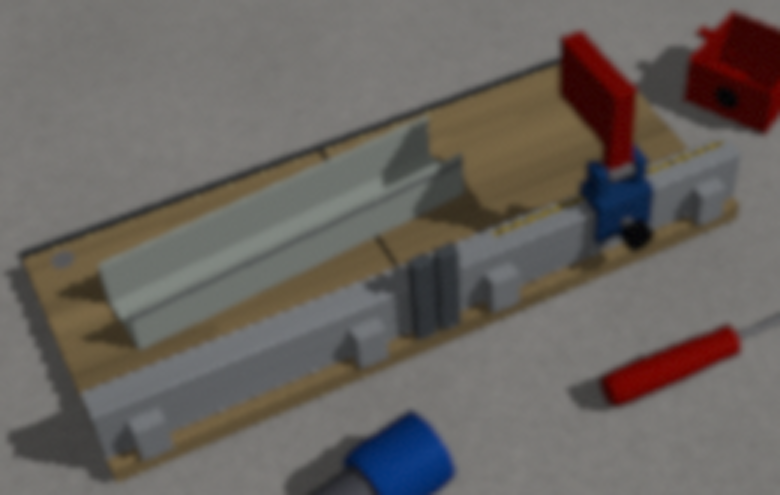

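```bash
cat > fit.py <<'E'
from h import *
from scipy.optimize import least_squares
T,S=vision.camera_model('top'),vision.camera_model('scene')
t=lambda u,v:(215+(u+.5)/3.3-.5,225+(v+.5)/3.3-.5); s=lambda u,v:(140+(u+.5)/3-.5,165+(v+.5)/3-.5)
def pose(p,P):
    c,n=np.cos(p[2]),np.sin(p[2]); P=np.atleast_2d(P).astype(float)
    return np.c_[p[0]+c*P[:,0]-n*P[:,1],p[1]+n*P[:,0]+c*P[:,1],P[:,2]]
def run(name,model,obs,p0):
    f=lambda p:np.concatenate([(proj(m,model(p,P))-px).ravel() for m,P,px in obs])
    r=least_squares(f,p0,loss='soft_l1',f_scale=1.); print(name,np.round(r.x,3),'res px',np.round(r.fun if 0 else f(r.x).reshape(-1,2),1).tolist()); return r.x
B=[(T,(-100,200,18),t(78,407)),(T,(-100,-280,18),t(745,303)),(T,(70,200,63),t(38,160)),(T,(70,-280,63),t(718,57)),
(S,(-100,-280,18),s(22,254)),(S,(70,-280,63),s(83,390)),(S,(92,200,63),s(738,155)),(S,(92,-280,63),s(100,420)),(S,(-100,200,18),s(563,60))]
b=run('board',pose,B,[570,0,0.])
slot=pose([0,0,0],[0,0,0])
sl=run('slot y',lambda p,P:pose(b,np.array(P)+[0,p[0],0]),[(T,(-100,0,18),t(427,352)),(T,(70,0,63),t(390,103))],[0])
K=[(T,(25,130,40+18),t(303,236)),(T,(-25,130,58),t(320,305)),(T,(25,-130,58),t(666,143)),(T,(-25,-130,58),t(683,210)),
(S,(-25,-130,58),s(102,267)),(S,(25,-130,58),s(125,315)),(S,(-25,130,58),s(430,118)),(S,(25,130,58),s(462,157))]
k=run('trunk',pose,K,[520,0,0.])
d=k[:2]-b[:2];c,n=np.cos(b[2]),np.sin(b[2]);print('trunk in board',c*d[0]+n*d[1],-n*d[0]+c*d[1],k[2]-b[2])
def stop(p,P):
    x,y,z=P; y=y+p[0]; a=p[1]; return pose(b,[83+x*np.cos(a)+z*np.sin(a),y,89-x*np.sin(a)+z*np.cos(a)])
ST=[(T,(-72,9,6),t(153,105)),(T,(-72,-9,6),t(183,102)),(T,(-72,9,-66),t(170,217)),(T,(-72,-9,-66),t(198,213)),
(S,(-72,-9,6),s(610,95)),(S,(-72,9,6),s(635,86)),(S,(-72,-9,-66),s(562,40)),(S,(-72,9,-66),s(583,32)),(S,(-20,-9,6),s(607,163)),(S,(-20,9,6),s(633,160))]
q=run('stop y,ang',stop,ST,[100,1.4])
for nm,P in [('edge top',(-72,0,6)),('edge bottom',(-20,0,6)),('near top',(-72,0,-66))]: print(nm,stop(q,P).round(1))
fc=run('car top',lambda p,P:pose(b,np.array(P)+[0,p[0],0]),[(T,(70,22,85),t(148,148)),(T,(70,-22,85),t(209,138))],[100])
E
python3 fit.py
```

```text
board [ 5.28985e+02 -4.54490e+01  1.79000e-01] res px [[-1.2, 0.3], [1.3, -0.4], [-1.9, 0.9], [1.5, 0.5], [0.4, 1.7], [-0.7, 1.2], [1.6, -0.3], [-2.7, -0.1], [12.5, -3.4]]
slot y [-47.922] res px [[-0.4, 0.2], [0.6, 1.7]]
trunk [ 530.454 -152.906   25.409] res px [[-0.3, -0.5], [-0.0, 0.3], [0.4, -0.7], [1.1, 0.4], [-0.9, -0.2], [1.8, -0.2], [-0.5, -0.2], [1.2, -0.1]]
trunk in board -17.640964144984093 -106.00914648526675 25.230333292089178
stop y,ang [96.265  1.552] res px [[0.6, 0.1], [0.2, -0.3], [0.4, 0.8], [0.6, 0.7], [1.5, 1.4], [1.0, 1.5], [-1.3, -0.8], [-0.7, -0.9], [1.2, -1.7], [0.1, -3.6]]
edge top [[598.1  64.8 161.1]]
edge bottom [[599.1  65.  109.1]]
near top [[527.3  52.1 159.7]]
car top [98.532] res px [[-0.8, -1.4], [0.4, -1.3]]
```

```bash
cat > go.py <<'E'
# usage: go.py bx by z [yaw rel. board, rad]  -> remaining shift/turn in tool axes and row units
import sys
from h import *
b=np.array([529.0,-45.4,0.179])
try: b=np.load('board.npy')
except Exception: pass
c,n=np.cos(b[2]),np.sin(b[2]); RB=np.array([[c,-n,0],[n,c,0],[0,0,1]])
s=manip.read_state(); Rt=q2R(s['eef_rot']); p=np.array(s['ee_pos'])
toB=lambda P:RB.T@(np.array(P)-[b[0],b[1],0])
ty=Rt[:,1]
print('t',round(s['clock'],2),'TCP board',toB(p).round(1),'yaw',round(np.arctan2(ty[1],ty[0])-b[2],3),'F board',(RB.T@np.array(s['wrist_force'])).round(1),'gap',round(s['finger_gap'],1),'q',np.round(s['joints'],2))
if len(sys.argv)>3:
    a=list(map(float,sys.argv[1:])); P=RB@np.array(a[:3])+[b[0],b[1],0]
    f=b[2]+(a[3] if len(a)>3 else 0); y=np.array([np.cos(f),np.sin(f),0]); z=np.array([0,0,-1.]); D=np.c_[np.cross(y,z),y,z]
    print('shift units',(Rt.T@(P-p)/200).round(3),'turn units',(R.from_matrix(Rt.T@D).as_rotvec()/(np.pi/2)).round(4))
E
python3 go.py 125 96 214; python3 -m inch '[[0,[0,0,0],[0,0,0.1]],[0,[0,0,0],[0,0,0.1]],[0,[0,0,0],[0,0,0.1]],[0,[0,0,0],[0,0,0.1]],[0,[0,0,0],[0,0,0.1]],[0,[0,0,0],[0,0,0.1]],[0,[0,0,0],[0,0,0.1]]]' 20; python3 go.py 125 96 214
```

```text
t 0.1 TCP board [-208.6  712.9  213.7] yaw 1.084 F board [-0.2 -0.4  0.9] gap 91.9 q [-1.31  0.47 -0.01  1.6   0.01  1.07 -0.06]
shift units [-2.917e+00 -1.946e+00  2.000e-03] turn units [-8.000e-04  6.000e-04  6.901e-01]
clock: 0.98
ee_pos: [196.2, 616.4, 209.6]
eef_rot: [0.002, 0.661, 0.751, -0.004]
wrist_force: [0.1, -0.4, -0.1]
finger_gap: 23.9
t 0.97 TCP board [-209.7  710.5  209.6] yaw -0.052 F board [ 0.1 -0.4 -0.1] gap 23.9 q [-1.48  0.47  0.23  1.62 -0.12  1.07 -1.09]
shift units [-2.982  1.83  -0.004] turn units [-0.0026  0.0053 -0.033 ]
```

```bash
python3 -m inch '[[0,[-0.25,0.15,-0.02],[0,0,-0.01]],[0,[-0.25,0.15,-0.01],[0,0,-0.01]],[0,[-0.25,0.15,-0.01],[0,0,-0.01]],[0,[-0.25,0.15,-0.01],[0,0,0]],[0,[-0.25,0.15,-0.01],[0,0,0]],[0,[-0.25,0.15,-0.01],[0,0,0]],[0,[-0.25,0.15,-0.01],[0,0,0]],[0,[-0.25,0.15,-0.01],[0,0,0]],[0,[-0.25,0.15,-0.01],[0,0,0]],[0,[-0.25,0.15,-0.01],[0,0,0]]]'; python3 go.py 125 96 200
```

```text
clock: 2.22
ee_pos: [581.3, 164.8, 231.6]
eef_rot: [0.001, 0.638, 0.77, -0.006]
wrist_force: [0.4, 0.9, 0.3]
finger_gap: 0.5
t 2.23 TCP board [ 88.9 197.5 231.6] yaw 0.009 F board [0.5 0.8 0.3] gap 0.5 q [-0.68  0.39  0.44  1.72 -0.18  1.08  0.01]
shift units [-0.508  0.177  0.161] turn units [-0.0053  0.0063  0.0056]
```

```bash
python3 -m inch '[[0,[-0.17,0.08,0.02],[-0.005,0.006,0.005]],[0,[-0.17,0.08,0.02],[0,0,0]],[0,[-0.17,0.06,0.02],[0,0,0]],[0,[0,0,0],[0,0,0]]]'; python3 go.py 125 96 145
python3 - <<'E'
from h import *
m=vision.camera_model('wrist'); print(m); np.save('w1.npy',m,allow_pickle=True)
cv2.imwrite('pics/w1.png',vision.camera('wrist')); cv2.imwrite('pics/top2.png',vision.camera('top'))
E
```

```text
clock: 2.72
ee_pos: [646.1, 62.8, 217.9]
eef_rot: [0.001, 0.644, 0.765, -0.002]
wrist_force: [-0.2, 0.6, -0.6]
finger_gap: 0.4
t 2.73 TCP board [134.5  85.6 217.9] yaw -0.008 F board [-0.1  0.6 -0.6] gap 0.4 q [-0.48  0.49  0.46  1.63 -0.23  1.09  0.21]
shift units [ 0.053 -0.047  0.364] turn units [-0.0014  0.0021 -0.0052]
{'vertical_fov': 65.70646984690485, 'cx': 322.51563972080726, 'cy': 244.43484578551957, 'eye': array([633.07145562, 146.01427805, 387.83098084]), 'rotation': array([ 0.98475679, -0.15128671, -0.01184877,  0.08500591])}
```

View pics/w1.png

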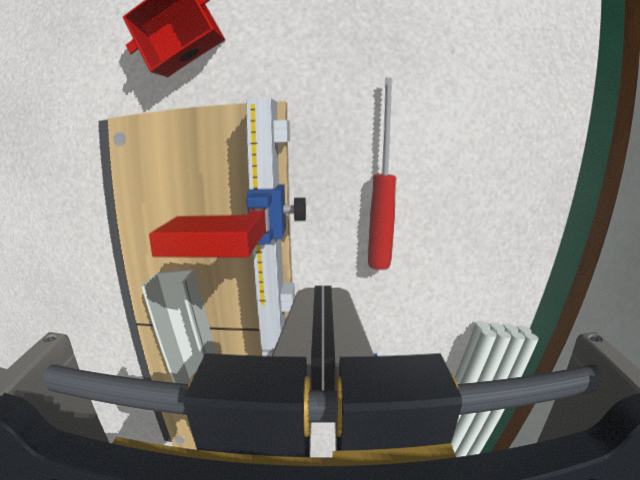

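The wrist view shows the stop plate's top face at (151,235), (252,230), (247,257), (154,257). The bed corner is at (104,120), the fence ends at (247,99) and (275,99), and the slot line runs (135,325) to (257,329). I'll refit with these points included.

```bash
cat > fit2.py <<'E'
import io,contextlib
with contextlib.redirect_stdout(io.StringIO()): exec(open('fit.py').read())
W=np.load('w1.npy',allow_pickle=True).item(); p0=proj
def proj(m,P):
    if m is not W: return p0(m,P)
    f,cx,cy,e,Rm=par(m); c=(np.atleast_2d(P)-e)@Rm; r=np.hypot(c[:,0],c[:,1]); th=np.arctan2(r,-c[:,2])
    return np.c_[cx+f*th*c[:,0]/r, cy-f*th*c[:,1]/r]
BW=[(W,(-100,200,18),(104,120)),(W,(70,200,63),(247,99)),(W,(92,200,63),(275,99))]
run('board W only',pose,BW,b)
b=run('board',pose,B[:-1]+BW,b)
run('slot W',lambda p,P:pose(b,np.array(P)+[0,p[0],0]),[(W,(-100,0,18),(135,325))],[-47.])
run('slot all',lambda p,P:pose(b,np.array(P)+[0,p[0],0]),[(W,(-100,0,18),(135,325)),(T,(-100,0,18),t(427,352)),(T,(70,0,63),t(390,103))],[-47.])
SW=[(W,(-72,9,-66),(151,235)),(W,(-72,9,6),(252,230)),(W,(-72,-9,6),(247,257)),(W,(-72,-9,-66),(154,257))]
run('stop W',stop,SW,[96,1.5]); q=run('stop',stop,ST+SW,[96,1.5])
k=run('trunk',pose,K+[(W,(-25,130,58),(144,287))],[530,-150,.277])
d=k[:2]-b[:2];c,n=np.cos(b[2]),np.sin(b[2]);print('trunk in board',c*d[0]+n*d[1],-n*d[0]+c*d[1],k[2]-b[2])
np.save('board.npy',b)
E
python3 fit2.py; python3 go.py 125 96 145
```

```text
board W only [ 5.31389e+02 -4.59660e+01  1.86000e-01] res px [[4.2, -0.1], [0.3, 0.8], [-2.7, -0.6]]
board [ 5.2930e+02 -4.5614e+01  1.7800e-01] res px [[-1.2, 0.1], [1.3, -0.4], [-1.8, 0.6], [1.6, 0.4], [0.3, 1.8], [-0.8, 1.3], [1.6, -0.1], [-2.9, -0.0], [4.0, -1.5], [0.1, 0.7], [-2.9, -0.5]]
slot W [-50.741] res px [[1.5, -0.2]]
slot all [-49.328] res px [[1.3, -1.2], [0.2, -0.0], [1.3, 1.4]]
stop W [99.394  1.58 ] res px [[-0.8, -2.7], [-0.4, 0.7], [6.3, 0.2], [-0.3, 0.2]]
stop [98.12   1.558] res px [[-0.2, -0.2], [-0.6, -0.6], [-0.5, 0.5], [-0.2, 0.4], [2.4, 1.4], [1.9, 1.5], [-0.4, -1.0], [0.2, -1.1], [2.0, -1.8], [0.9, -3.7], [-1.6, -1.4], [-2.7, 2.7], [4.0, 2.1], [-1.1, 1.3]]
trunk [ 5.30850e+02 -1.53249e+02  2.74000e-01] res px [[-0.2, -0.8], [0.1, 0.0], [0.6, -0.7], [1.3, 0.3], [-1.1, -0.1], [1.5, -0.1], [-0.5, 0.1], [1.1, 0.1], [-0.5, -0.4]]
trunk in board -17.504848600621365 -106.21357414225253 0.09620348790915959
t 2.83 TCP board [134.   90.5 218.1] yaw -0.002 F board [ 0.7 -0.4 -1. ] gap 0.5 q [-0.49  0.48  0.46  1.63 -0.23  1.09  0.21]
shift units [ 0.028 -0.044  0.365] turn units [-0.0014  0.0005 -0.0011]
```

```bash
python3 -m inch '[[0,[0.02,0,0.18],[0,0,0]],[0,[0.02,0,0.18],[0,0,0]],[0,[0,-0.05,0.02],[0,0,0]],[0,[0,-0.04,0],[0,0,0]],[0,[0,-0.03,0],[0,0,0]]]'; python3 go.py 80 98 145
```

```text
clock: 3.45
ee_pos: [618.1, 78.9, 143.6]
eef_rot: [-0.001, 0.638, 0.77, 0.002]
wrist_force: [-0.4, -0.4, 0.4]
finger_gap: 0.5
t 3.45 TCP board [109.4 106.9 143.6] yaw 0.008 F board [-0.5 -0.4  0.4] gap 0.5 q [-0.5   0.52  0.43  1.76 -0.27  0.92  0.23]
shift units [-0.043 -0.148 -0.008] turn units [ 0.0012 -0.0024  0.0053]
```

```bash
python3 -m inch '[[0,[-0.04,-0.03,0],[0,0,0]],[0,[0,-0.04,0],[0,0,0]],[0,[0,-0.04,0],[0,0,0]],[0,[0,-0.04,0],[0,0,0]]]'; python3 go.py 64 98 138
```

```text
clock: 3.95
ee_pos: [591.2, 64.3, 146.8]
eef_rot: [0.002, 0.639, 0.769, 0.005]
wrist_force: [1.3, -0.3, 0.2]
finger_gap: 0.4
t 3.95 TCP board [ 80.4  97.2 146.8] yaw 0.007 F board [ 1.3 -0.5  0.2] gap 0.4 q [-0.5   0.47  0.44  1.83 -0.25  0.89  0.24]
shift units [ 0.004 -0.082  0.043] turn units [ 0.0065 -0.0025  0.0045]
```

```bash
python3 -m inch '[[0,[0,-0.04,0.022],[0.006,0,0]],[0,[0,-0.04,0.022],[0,0,0]],[0,[0,-0.033,0.028],[0,0,0]],[0,[0,-0.033,0.028],[0,0,0]],[0,[0,-0.022,0.037],[0,0,0]],[0,[0,-0.022,0.037],[0,0,0]]]'; python3 go.py 37 98 96
```

```text
clock: 4.7
ee_pos: [551.4, 57.2, 110.3]
eef_rot: [-0.001, 0.639, 0.77, 0.002]
wrist_force: [3.5, 0.9, 1.4]
finger_gap: 0.5
t 4.7 TCP board [ 39.9  97.2 110.3] yaw 0.008 F board [3.6 0.2 1.4] gap 0.5 q [-0.5   0.46  0.42  1.95 -0.27  0.79  0.26]
shift units [ 0.004 -0.015  0.072] turn units [ 0.0007 -0.0026  0.0048]
```

```bash
python3 -m inch '[[0,[0,-0.01,0.035],[0,0,0.004]],[0,[0,0,0.03],[0,0,0]],[0,[0,0,0.02],[0,0,0]]]'; python3 go.py 37 98 95;python3 -m inch '[[0,[0,0,0.025],[0,0,0]],[0,[0,0,0.02],[0,0,0]]]'; python3 go.py 37 98 95
```

```text
clock: 5.08
ee_pos: [547.7, 56.5, 94.1]
eef_rot: [-0.003, 0.641, 0.767, 0.001]
wrist_force: [-15.3, -2.3, 52.6]
finger_gap: 0.6
t 5.08 TCP board [36.2 97.2 94.1] yaw 0.001 F board [-15.5   0.5  52.6] gap 0.6 q [-0.49  0.48  0.42  1.96 -0.28  0.76  0.27]
shift units [ 0.004  0.004 -0.004] turn units [-0.0022 -0.0038  0.0005]
clock: 5.32
ee_pos: [547.8, 56.4, 94.5]
eef_rot: [-0.006, 0.641, 0.767, 0.002]
wrist_force: [-13.8, -1.7, 39.6]
finger_gap: 0.7
t 5.33 TCP board [36.3 97.2 94.5] yaw 0.0 F board [-13.9   0.8  39.6] gap 0.7 q [-0.48  0.48  0.41  1.96 -0.29  0.76  0.28]
shift units [ 0.004  0.004 -0.003] turn units [-0.0031 -0.0079  0.0001]
```

The stop is down on its rest: the tip reads 94-95 mm under about 45 N. Next I'll go to the trunking's near wall.

```bash
python3 -m inch '[[0,[0,0,-0.15],[0,0,0]],[0.33,[-0.05,-0.05,-0.13],[0,0,-0.01]],[0.33,[-0.15,-0.1,0],[0,0,-0.02]],[0.33,[-0.15,-0.1,0],[0,0,-0.02]],[0.33,[-0.15,-0.1,0],[0,0,-0.01]],[0.33,[-0.1,-0.07,0],[0,0,0]],[0.33,[0,0,0],[0,0,0]]]'; python3 go.py -49 -24 90 0.096;python3 - <<'E'
from h import *
m=vision.camera_model('wrist'); print(m); np.save('w2.npy',m,allow_pickle=True)
cv2.imwrite('pics/w2.png',vision.camera('wrist')); cv2.imwrite('pics/top3.png',vision.camera('top'))
E
```

```text
clock: 6.2
ee_pos: [492.5, -82.7, 149.8]
eef_rot: [-0.007, 0.603, 0.798, 0.003]
wrist_force: [-0.5, 0.2, 0.2]
finger_gap: 30.4
t 6.2 TCP board [-42.8 -30.  149.8] yaw 0.099 F board [-0.5  0.3  0.2] gap 30.4 q [-0.29  0.32  0.48  2.04 -0.21  0.83  0.59]
shift units [ 0.029 -0.027  0.3  ] turn units [-0.0023 -0.0088  0.0022]
{'vertical_fov': 65.70646984690485, 'cx': 322.51563972080726, 'cy': 244.43484578551957, 'eye': array([471.697034  ,  -4.159276  , 321.13874074]), 'rotation': array([ 0.98009388, -0.14212801, -0.01795594,  0.13745252])}
```

View pics/w2.png

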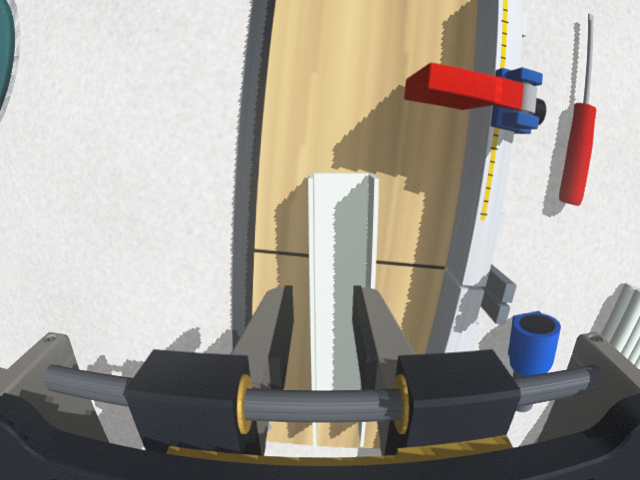

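The stop is down, with its plate at (405-495, 63-105). The trunking's +y end shows rim corners at (308,174) and (379,175), and the fingers are roughly over it. I'll check its position and yaw.

```bash
cat > wr.py <<'E'
from h import *
b=np.load('board.npy'); c,n=np.cos(b[2]),np.sin(b[2])
def wray(m,px,z):
    f,cx,cy,e,Rm=par(m); d=np.array(px,float)-[cx,cy]; r=np.hypot(*d); th=r/f
    v=Rm@np.array([np.sin(th)*d[0]/r,-np.sin(th)*d[1]/r,-np.cos(th)]); P=e+v*(z-e[2])/v[2]
    q=P[:2]-b[:2]; return np.array([c*q[0]+n*q[1],-n*q[0]+c*q[1],z])
E
python3 - <<'E'
from wr import *
m=np.load('w2.npy',allow_pickle=True).item()
A=wray(m,(308,174),58);B=wray(m,(379,175),58)
print(A,B,np.hypot(*(A-B)[:2]),'yaw',np.arctan2((B-A)[1],(B-A)[0]))
C=(A+B)/2; print('end mid',C,'pred',-17.5-130*.0958,-106.2+130*.995)
print('slot',wray(m,(255,251),18),wray(m,(443,267),18),'near wall lower',wray(m,(312,260),58))
print('stop top -y near/far',wray(m,(407,84),95),wray(m,(433,64),95),wray(m,(495,75),95),wray(m,(494,105),95))
E
python3 go.py -49 -24 70 0.096
```

```text
[-58.01137239  24.14679637  58.        ] [-7.72128256 28.87167825 58.        ] 50.51155950400208 yaw 0.09367755665769394
end mid [-32.86632748  26.50923731  58.        ] pred -29.954 23.14999999999999
slot [-99.08470922 -50.12508401  18.        ] [ 68.24386876 -48.37345927  18.        ] near wall lower [-49.19586314 -39.40949887  58.        ]
stop top -y near/far [-2.79549641 90.34728405 95.        ] [ 12.32695742 106.08846906  95.        ] [ 54.95383652 108.06813816  95.        ] [56.26427022 88.02124683 95.        ]
t 6.3 TCP board [-41.6 -27.9 149.8] yaw 0.103 F board [ 0.4 -0.  -0.1] gap 30.5 q [-0.3   0.32  0.48  2.04 -0.21  0.83  0.58]
shift units [ 0.018 -0.033  0.399] turn units [-0.0021 -0.0091  0.0045]
```

```bash
python3 -m inch '[[0.33,[0.01,-0.03,0.15],[0,-0.008,0.004]],[0.33,[0.01,-0.015,0.15],[0,0,0]],[0.33,[0,0,0.1],[0,0,0]]]' 30; python3 go.py -50.5 -24 24 0.095
```

```text
clock: 6.68
ee_pos: [486.5, -73.6, 68.7]
eef_rot: [-0.0, 0.601, 0.799, 0.001]
wrist_force: [0.0, -0.7, 0.5]
finger_gap: 30.4
t 6.67 TCP board [-47.1 -20.   68.7] yaw 0.104 F board [-0.1 -0.7  0.5] gap 30.4 q [-0.26  0.44  0.42  2.11 -0.3   0.64  0.65]
shift units [-0.018 -0.019  0.223] turn units [ 0.0011 -0.0011  0.0056]
```

```bash
python3 -m inch '[[0.33,[-0.015,-0.015,0.08],[0,0,0.005]],[0.33,[0,0,0.07],[0,0,0]],[0.33,[0,0,0.05],[0,0,0]]]' 30; python3 go.py -50.5 -24 25 0.095
```

```text
clock: 7.05
ee_pos: [485.0, -74.7, 25.8]
eef_rot: [-0.001, 0.603, 0.798, 0.001]
wrist_force: [-0.4, 0.3, 0.4]
finger_gap: 30.6
t 7.05 TCP board [-48.7 -20.8  25.8] yaw 0.1 F board [-0.3  0.3  0.4] gap 30.6 q [-0.22  0.52  0.37  2.13 -0.36  0.55  0.69]
shift units [-0.015 -0.01   0.004] turn units [ 0.0007 -0.0017  0.003 ]
```

```bash
python3 -m inch '[[0,[0,0,0],[0,0,0]],[0,[0,0,0],[0,0,0]],[0,[0,0,0],[0,0,0]],[0,[0,0,0],[0,0,0]],[0,[0,0,0],[0,0,0]]]' 30; python3 go.py -40 20 25 0
```

```text
clock: 7.68
ee_pos: [485.5, -74.6, 26.4]
eef_rot: [-0.001, 0.603, 0.798, 0.002]
wrist_force: [-0.1, -0.1, -1.6]
finger_gap: 2.6
t 7.67 TCP board [-48.3 -20.8  26.4] yaw 0.099 F board [-0.1 -0.1 -1.6] gap 2.6 q [-0.22  0.52  0.37  2.13 -0.36  0.55  0.69]
shift units [0.199 0.061 0.008] turn units [ 0.0012 -0.0019  0.0631]
```

```bash
python3 -m inch '[[0,[0.03,0.03,0.003],[0,0,0.01]],[0,[0.04,0.04,0.003],[0,0,0.012]],[0,[0.04,0.04,0.003],[0,0,0.012]],[0,[0.04,0.04,0.003],[0,0,0.012]],[0,[0.03,0.04,0.003],[0,0,0.01]],[0,[0.03,0.04,0.003],[0,0,0.008]],[0,[0,0,0.003],[0,0,0]]]'; python3 go.py 15 36 25 0
```

```text
clock: 8.55
ee_pos: [527.3, -19.8, 25.9]
eef_rot: [0.002, 0.645, 0.764, 0.004]
wrist_force: [-1.3, 0.7, 7.4]
finger_gap: 2.9
t 8.55 TCP board [ 2.6 25.8 25.9] yaw -0.009 F board [-1.2  0.9  7.4] gap 2.9 q [-0.35  0.57  0.4   2.05 -0.39  0.59  0.5 ]
shift units [0.052 0.061 0.005] turn units [ 0.0059 -0.0009 -0.0055]
```

```bash
python3 -m inch '[[0,[0.02,0.03,0.002],[0.004,0,-0.005]],[0,[0.02,0.03,0.002],[0,0,0]],[0,[0,0.01,0.002],[0,0,0]]]'; python3 go.py 21.5 44 25 0
python3 - <<'E'
from h import *
m=vision.camera_model('wrist'); np.save('w3.npy',m,allow_pickle=True)
cv2.imwrite('pics/w3.png',vision.camera('wrist'))
E
```

```text
clock: 8.93
ee_pos: [541.4, -7.3, 25.9]
eef_rot: [0.001, 0.642, 0.767, 0.002]
wrist_force: [-2.8, -0.6, 8.6]
finger_gap: 3.0
t 8.93 TCP board [18.7 35.6 25.9] yaw -0.0 F board [-2.9 -0.1  8.6] gap 3.0 q [-0.36  0.58  0.4   2.01 -0.39  0.61  0.48]
shift units [0.042 0.014 0.005] turn units [ 0.0026 -0.0012 -0.0002]
```

View pics/w3.png

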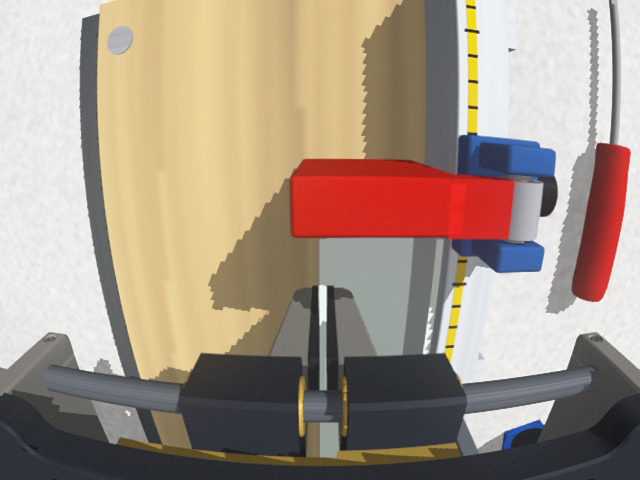

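The trunking (white, 320-440 wide) lies nearly along the fence, and its end is just under the stop's edge at row 237. I'll butt it gently, then bring it flush.

```bash
python3 -m inch '[[0,[0.015,0,0.002],[0,0,0]],[0,[0.015,0,0.002],[0,0,0]],[0,[0.01,0,0.002],[0,0,0]]]'; python3 go.py 21.5 44 25 0;  python3 -m inch '[[0,[0.01,0,0.002],[0,0,0]],[0,[0.01,0,0.002],[0,0,0]]]'; python3 go.py 21.5 44 25 0
```

```text
clock: 9.35
ee_pos: [541.4, -1.4, 25.9]
eef_rot: [0.002, 0.642, 0.766, 0.001]
wrist_force: [-2.7, -4.4, 8.4]
finger_gap: 2.6
t 9.35 TCP board [19.7 41.4 25.9] yaw -0.002 F board [-3.5 -3.9  8.4] gap 2.6 q [-0.38  0.58  0.41  2.01 -0.39  0.61  0.46]
shift units [0.013 0.009 0.004] turn units [ 0.003   0.0009 -0.0012]
clock: 9.6
ee_pos: [541.0, 0.6, 25.9]
eef_rot: [0.003, 0.643, 0.766, 0.0]
wrist_force: [-2.5, -4.7, 8.1]
finger_gap: 2.3
t 9.6 TCP board [19.6 43.4 25.9] yaw -0.003 F board [-3.3 -4.2  8.1] gap 2.3 q [-0.39  0.58  0.41  2.02 -0.39  0.61  0.45]
shift units [0.003 0.009 0.004] turn units [ 0.0028  0.0025 -0.0022]
```

```bash
python3 -m inch '[[0,[0.012,0,0.002],[0,0,0]],[0,[0.012,0,0.002],[0,0,0]]]'; python3 go.py 21.5 44 25 0;  python3 -m inch '[[0,[0.012,0,0.002],[0,0,0]],[0,[0.012,0,0.002],[0,0,0]]]'; python3 go.py 21.5 44 25 0
```

```text
clock: 9.85
ee_pos: [540.4, 3.3, 25.8]
eef_rot: [0.004, 0.644, 0.765, -0.001]
wrist_force: [-2.1, -4.0, 7.2]
finger_gap: 3.1
t 9.85 TCP board [19.5 46.1 25.8] yaw -0.005 F board [-2.8 -3.6  7.2] gap 3.1 q [-0.4   0.58  0.41  2.02 -0.38  0.61  0.44]
shift units [-0.011  0.01   0.004] turn units [ 0.0025  0.004  -0.0033]
clock: 10.1
ee_pos: [540.3, 3.6, 25.8]
eef_rot: [0.006, 0.645, 0.765, -0.002]
wrist_force: [-1.7, -8.1, 6.6]
finger_gap: 2.7
t 10.1 TCP board [19.5 46.5 25.8] yaw -0.008 F board [-3.1 -7.7  6.6] gap 2.7 q [-0.4   0.58  0.42  2.02 -0.38  0.61  0.43]
shift units [-0.012  0.01   0.004] turn units [ 0.0027  0.0076 -0.005 ]
```

```bash
python3 -m inch '[[0,[0.005,0.012,0.003],[0.002,0.004,-0.003]],[0,[0.005,0.012,0.004],[0,0.002,0]],[0,[0.004,0.012,0.005],[0,0,0]]]' 40; python3 go.py 21.5 46.5 25 0; python3 -m inch '[[0,[0.004,0.012,0.006],[0,0,0]],[0,[0.004,0.012,0.008],[0,0,0]]]'; python3 go.py 21.5 46.5 25 0
```

```text
clock: 10.48
ee_pos: [540.2, 3.6, 25.7]
eef_rot: [-0.004, 0.643, 0.765, -0.006]
wrist_force: [-13.6, -3.8, 22.8]
finger_gap: 2.8
t 10.47 TCP board [19.5 46.5 25.7] yaw -0.005 F board [-14.   -1.3  22.8] gap 2.8 q [-0.4   0.59  0.41  2.   -0.38  0.64  0.44]
shift units [0.    0.01  0.003] turn units [-0.0087  0.0011 -0.0032]
clock: 10.72
ee_pos: [540.1, 3.5, 25.7]
eef_rot: [-0.007, 0.644, 0.765, -0.009]
wrist_force: [-15.1, -3.9, 31.4]
finger_gap: 2.9
t 10.72 TCP board [19.4 46.5 25.7] yaw -0.007 F board [-15.6  -1.1  31.4] gap 2.9 q [-0.4   0.6   0.42  2.   -0.38  0.65  0.44]
shift units [0.    0.011 0.003] turn units [-0.0147  0.0001 -0.0042]
```

```bash
python3 -m inch '[[0,[0,0.0,-0.004],[-0.012,0,-0.004]],[0,[0.002,0.008,0],[0,0,0]],[0,[0.002,0.012,0.001],[0,0,0]]]'; python3 go.py 21.5 46.5 25 0; python3 -m inch '[[0,[0.002,0.016,0.001],[0,0,0]],[0,[0.002,0.018,0.001],[0,0,0]]]'; python3 go.py 21.5 46.5 25 0
python3 - <<'E'
from h import *
m=vision.camera_model('wrist'); np.save('w4.npy',m,allow_pickle=True)
w=vision.camera('wrist');t=vision.camera('top');s=vision.camera('scene')
cv2.imwrite('pics/w4.png',w);cv2.imwrite('pics/t4.png',t);cv2.imwrite('pics/s4.png',s)
a=cv2.resize(w[120:420,240:520],(560,600),interpolation=cv2.INTER_CUBIC); 
z=cv2.resize(s[165:330,140:400],(240*1,152)); cv2.imwrite('pics/c4.png',a)
E
```

```text
clock: 11.1
ee_pos: [540.3, 3.7, 25.9]
eef_rot: [-0.004, 0.642, 0.767, -0.005]
wrist_force: [-10.7, -4.3, 15.0]
finger_gap: 3.0
t 11.1 TCP board [19.5 46.6 25.9] yaw -0.001 F board [-11.3  -2.4  15. ] gap 3.0 q [-0.39  0.59  0.41  2.   -0.38  0.63  0.45]
shift units [-0.     0.01   0.004] turn units [-0.0077  0.0004 -0.0004]
clock: 11.35
ee_pos: [540.1, 3.7, 25.7]
eef_rot: [-0.009, 0.642, 0.766, -0.01]
wrist_force: [-16.1, -4.1, 21.9]
finger_gap: 3.2
t 11.35 TCP board [19.3 46.6 25.7] yaw -0.002 F board [-16.6  -1.2  21.9] gap 3.2 q [-0.39  0.6   0.41  1.99 -0.38  0.66  0.44]
shift units [-0.001  0.011  0.003] turn units [-0.0175 -0.001  -0.0012]
```

View pics/c4.png

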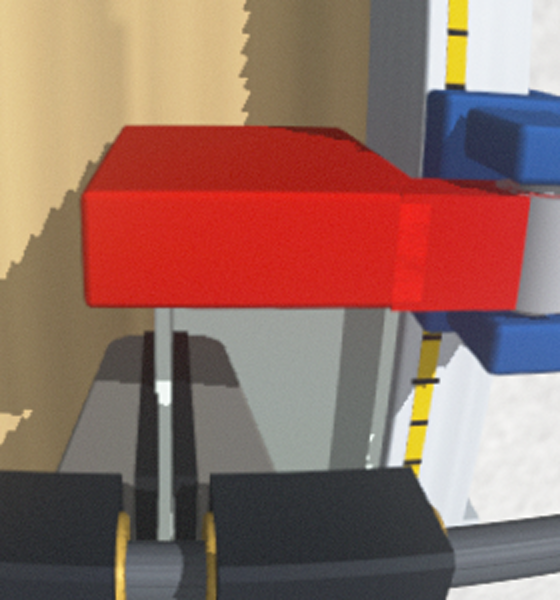

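Run:
```python
import cv2,numpy as np
w=cv2.imread('pics/w4.png');t=cv2.imread('pics/t4.png');s=cv2.imread('pics/s4.png')
a=cv2.resize(w[265:365,410:475],(390,600),interpolation=cv2.INTER_CUBIC)
b=cv2.resize(t[228:303,330:445],(405,264),interpolation=cv2.INTER_CUBIC)
c=cv2.resize(s[205:310,160:295],(405,315),interpolation=cv2.INTER_CUBIC)
o=np.zeros((600,800,3),np.uint8);o[:,:390]=a;o[:264,395:]=b;o[285:,395:]=c;cv2.imwrite('pics/z4.png',o)
```

```text
(no output)
```

View pics/z4.png

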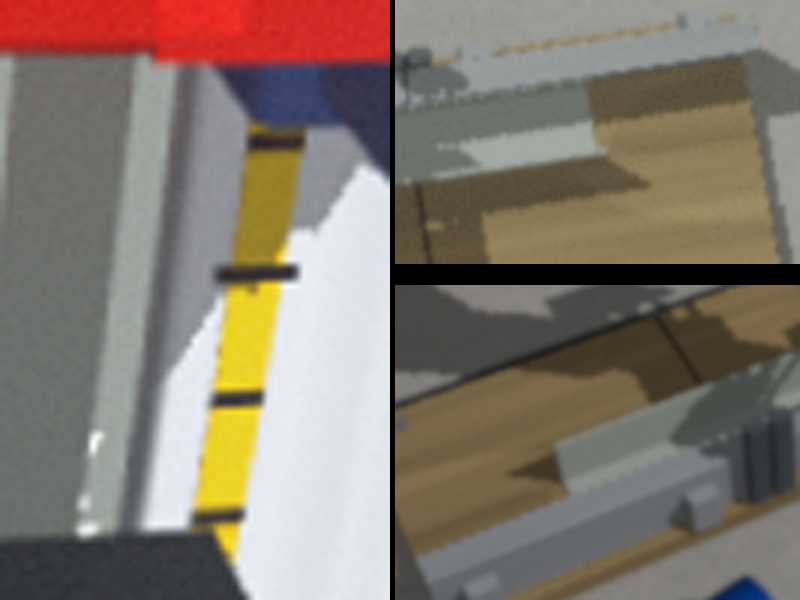

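The zooms show the far rim directly beside the fence face along the visible length, and the -y end is against the fence in the top view. I'll quantify the gap.

```bash
python3 - <<'E'
from wr import *
m=np.load('w4.npy',allow_pickle=True).item()
for a,f in (((439.2,275),(441.7,275)),((430,353.3),(433.8,353.3))):
    A,F=wray(m,a,58),wray(m,f,63); print(A.round(1),F.round(1),'gap',(F-A)[0].round(2))
s=manip.read_state(); print('torque',np.round(s['torque'],2))
E
python3 go.py 19.5 46.6 25 0
```

```text
[69.2 74.6 58. ] [68.6 76.6 63. ] gap -0.54
[69.8 36.2 58. ] [70.  39.5 63. ] gap 0.14
torque [-1.1   2.52  0.07]
t 11.5 TCP board [19.4 46.6 25.8] yaw -0.002 F board [-14.9  -1.5  20.1] gap 3.1 q [-0.39  0.6   0.41  1.99 -0.38  0.65  0.44]
shift units [-0.     0.001  0.004] turn units [-0.0173 -0.0009 -0.0012]
```

```bash
python3 -m inch '[[0,[0.003,0.02,0.002],[-0.01,0,-0.001]],[0,[0.003,0.025,0.002],[-0.008,0,0]]]' 60; python3 go.py 19.5 46.6 25 0; python3 -m inch '[[0,[0.003,0.03,0.003],[-0.008,0,0]],[0,[0.003,0.03,0.003],[-0.008,0,0]]]'; python3 go.py 19.5 46.6 25 0
```

```text
clock: 11.75
ee_pos: [540.3, 3.8, 25.7]
eef_rot: [-0.007, 0.642, 0.766, -0.005]
wrist_force: [-20.6, -4.7, 26.6]
finger_gap: 2.9
t 11.75 TCP board [19.5 46.7 25.7] yaw -0.002 F board [-21.1  -1.   26.6] gap 2.9 q [-0.39  0.59  0.41  2.   -0.38  0.64  0.45]
shift units [-0.    -0.     0.004] turn units [-0.0106 -0.0028 -0.0013]
clock: 12.0
ee_pos: [540.3, 3.9, 25.7]
eef_rot: [-0.008, 0.643, 0.766, -0.003]
wrist_force: [-22.6, -4.4, 32.4]
finger_gap: 2.7
t 12.0 TCP board [19.6 46.8 25.7] yaw -0.004 F board [-23.1  -0.4  32.4] gap 2.7 q [-0.38  0.59  0.4   2.   -0.39  0.64  0.45]
shift units [-0.001 -0.     0.003] turn units [-0.0096 -0.0059 -0.0023]
```

```bash
python3 -m inch '[[0,[0.006,0.04,0.001],[-0.008,-0.004,-0.002]],[0,[0.006,0.04,0.001],[-0.008,0,0]]]'; python3 go.py 19.5 46.6 25 0
python3 - <<'E'
from h import *
from plant import manip
m=vision.camera_model('wrist'); np.save('w5.npy',m,allow_pickle=True)
w=vision.camera('wrist');t=vision.camera('top');s=vision.camera('scene')
o=np.zeros((600,800,3),np.uint8)
o[:,:390]=cv2.resize(w[160:380,290:433+0],(390,600),interpolation=cv2.INTER_CUBIC)
o[:264,395:]=cv2.resize(t[228:360,215:450],(405,264),interpolation=cv2.INTER_CUBIC)
o[285:,395:]=cv2.resize(s[165:330,140:400],(405,315),interpolation=cv2.INTER_CUBIC)
cv2.imwrite('pics/z5.png',o);cv2.imwrite('pics/w5.png',w);cv2.imwrite('pics/t5.png',t)
E
python3 go.py
```

```text
clock: 12.25
ee_pos: [540.2, 3.9, 25.6]
eef_rot: [-0.01, 0.643, 0.766, -0.006]
wrist_force: [-27.0, -7.6, 33.5]
finger_gap: 2.8
t 12.25 TCP board [19.5 46.8 25.6] yaw -0.004 F board [-28.   -2.7  33.5] gap 2.8 q [-0.39  0.59  0.41  2.   -0.38  0.65  0.45]
shift units [-0.001  0.     0.003] turn units [-0.0136 -0.0048 -0.0023]
t 12.4 TCP board [19.5 46.8 25.6] yaw -0.004 F board [-26.9  -3.4  32.8] gap 2.8 q [-0.39  0.59  0.41  2.   -0.38  0.65  0.45]
```

View pics/z5.png

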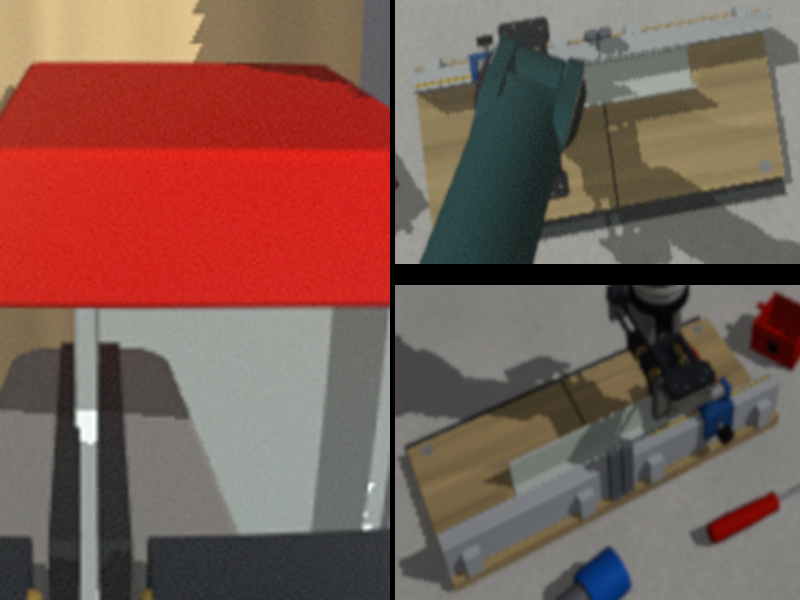

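Run:
```python
from h import *
b=np.load('board.npy');c,n=np.cos(b[2]),np.sin(b[2]);T=vision.camera_model('top')
for u,v in ((695,88),(690,42)):
    P=ray(T,(215+(u-395)*235/405,228+v*.5),58)[0,:2]-b[:2]; print(round(c*P[0]+n*P[1],1),round(-n*P[0]+c*P[1],1))
from wr import wray
m=np.load('w5.npy',allow_pickle=True).item()
print('stop lower top edge y',wray(m,(290+100*143/390,160+303*220/600),95),wray(m,(290+300*143/390,160+303*220/600),95))
```

```text
18.7 -168.1
71.5 -170.2
stop lower top edge y [23.34533348 90.29827091 95.        ] [45.00302502 90.29752355 95.        ]
```

```bash
python3 go.py; python3 -c "
from plant import manip; print(manip.close_job())"
```

```text
t 12.4 TCP board [19.5 46.8 25.6] yaw -0.004 F board [-26.9  -3.4  32.8] gap 2.8 q [-0.39  0.59  0.41  2.   -0.38  0.65  0.45]
the job is handed in; nothing more can be done
None
```

The job is done and handed in at 12.4 s, with the gripper still holding the trunking and pressing it into the fence and down on the board.

**What I did:**
- I folded the red stop down from behind with closed fingers. It went solid on its rest with the fingertips at 94–95 mm (nominal 95) under about 45 N.
- I gripped the trunking's near wall, turned it parallel to the fence, slid it against the stop, and brought it against the fence.
- I then pressed it with one slanting push: about 27 N into the fence and 33 N down. The grip is about 95 mm from the saw slot, on the stop side.

**Last checks:**
- **Flush:** the measured gap between trunking and fence was -0.5 to +0.1 mm at two points near the stop. The far end looks flush in the top view, to a few millimetres. There was almost no twisting load at the wrist when I last read it, just before the final push.
- **Butted:** the trunking stopped moving against the stop at about 8 N. At the end only about 3 N still pressed along the fence. The contact itself is hidden under the stop, but the far end lies at -168 to -170 mm, against -169.7 expected from the stop face.
- **Carriage:** it shows no shift in the top view, within about 1 pixel. The force along the fence stayed under 10 N in every reading, well below its 80 N limit.
- **Other items:** the arm stayed clear of the box, hacksaw, connector and screwdriver. I did not measure their positions again.

**Disagreements:** position fits from the different cameras differed by 2–3 mm, and the fingers sat about 2 mm short of the calculated flush position. I put that down to calibration and a slight tool tilt of about 1.2° under load.

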